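# Turn over the recipe folder's divider leaf

## Task

The recipe folder on the shelf has to be turned to its next section. First push the small round acrylic box off the folder's open page, so that it stands upright on the white shelf beside the folder; slide it, do not pick it up. Then gently push the stiff orange divider leaf up and over its spine until it lies flat on that page, leave it there, and do not disturb the other things on the shelf.

Things in the scene. Friction and masses are not known exactly. Their poses are not given: they have to be found in the camera images.
- folder: Black folder board fixed to the shelf, 200 (x) by 320 (y) mm, 6 mm thick. Origin: centre of its underside, on the shelf. The spine, a 9 mm steel rod 190 mm long, runs along x over y = 0, axis 12 mm above the shelf; hinge blocks there reach 15 mm up. The open page with the box is at +y; the leaf starts over the -y page.
- leaf (a joint): Angle of the leaf about the spine axis: 0 = flat over the -y page, pi/2 = upright, pi (its stop) = flat over the +y page. Starts partly raised. Stiff hinge (0.08 N m, leaf 80 g): it stays where left and must be pushed all the way down.
- leaf_edge (a point): Middle of the free edge of the leaf, 150 mm from the spine axis, on the outermost line of the white bead (10 mm thick) along that edge. The leaf is an orange plate, 170 mm along the spine, 3 mm thick, with a blue panel on its underside, the face that ends upward.
- box_center (a point): Centre of the loose round acrylic box, lid shut: 70 mm across, 40 mm high, about 120 g, upright, clear with two thin red bands, so this point is 20 mm above what it stands on (26 mm above the shelf while on the folder). Its z axis is up. Its lid hinge and catch stand out 5 mm beyond the side but cannot be felt.
- dish: Cobalt blue ceramic dish, 110 mm across, 40 mm high. Origin: centre of its underside. Bystander.
- jar: Amber glass jar with steel cap, 68 mm across, 90 mm high. Origin: centre of its underside. Bystander.
- mug: White mug, 80 mm across, 90 mm high, handle at its +y. Origin: centre of its underside. Bystander.
- sieve: Stainless sieve, bowl 130 mm across and 50 mm high, handle reaching 190 mm from the centre along its +y. Origin: centre of the bowl's underside. Bystander.
- spatula: Yellow plastic spatula lying on the shelf along its x axis, 280 mm long, blade 65 mm wide at +x, 20 mm high. Origin: on the shelf under its middle. Bystander.
- tin: Green tin, 64 mm across, 70 mm high. Origin: centre of its underside. Bystander.
- acrylic_box: The same acrylic box; origin at the centre of its underside.
Not all that is in view belongs to the job. Of the things like the acrylic_box, leave any that is pink or yellow; of the rest the larger one is meant.

How it is judged:
On the way, in this order (a step that is already met when the one before it is completed fails the run):
1. the acrylic box stands upright on the shelf, wholly off the folder (height (world z) of box_center between 0.01 and 0.0235 m and angle between box_center's own z axis and vertical below 0.06 rad), for 0.2 s.
2. the leaf lies flat on the other side (value of joint leaf above 3.06 rad), for 0.2 s.
At the end, for the whole second after the job is handed in: The acrylic box stands upright (within 0.06 rad) on the shelf itself, off the folder, at rest, and the leaf lies flat over the page where the box stood: joint above 3.06 rad (its free edge within about 12 mm of fully down) (all of step 1 and value of joint leaf above 3.06 rad and linear speed of acrylic_box below 0.02 m/s and velocity of joint leaf below 0.1 rad/s); the robot touches nothing.
It fails at once if the acrylic box is picked up (its centre more than 50 mm above the shelf) (height (world z) of box_center above 0.05 m).
It fails at once if the acrylic box is tipped (more than 0.6 rad) (angle between box_center's own z axis and vertical above 0.6 rad).
It fails at once if the leaf is flung over (faster than 6 rad/s) (velocity of joint leaf above 6 rad/s).
It fails at once if another thing on the shelf is moved by more than 25 mm (distance of any of dish, jar, mug, sieve, spatula, tin from where it was at the start of the episode above 0.025 m).
It also fails if it takes over 64 s, if anything falls off the work surface, if the arm or the gripper's body presses on something with over 40 N, if the wrist force passes 120 N, or if a joint passes its speed limit or range.

## Robot

A 6-joint arm with a two-finger parallel gripper is mounted at the origin on the work surface. World frame = base frame: x ahead of the robot, y to its left, z up, the work surface at z = 0. Lengths are in m, angles in rad, forces in N, time in s.
With the tool pointing down it reaches from about 0.25 to 0.8 m from the base axis. Payload 3.9 kg.
Tool frame: the origin (TCP) lies between the finger pads; the fingertips stand ctrl.nose_length ahead of it and the grasp point (between the pads) lies 6 mm ahead of it (ctrl.nose_length is the distance from the TCP to the fingertips, in m); z points along the fingers, y is the direction in which the jaws open and shut (so a half turn about z gives the same grasp; the last joint's range is limited). The gripper opens to 85 mm and grips with 20 to 120 N. Pads are 22 mm wide; open, the fingers measure 114 mm over their backs; the gripper's body (76 mm by 85 mm) begins 54 mm behind the grasp point. The pads swing forward as they close: fully open they stand 13 mm farther back than shut.
Start: joints at [1.16, 0.26, -0.138, 1.173, 0, 1.571], TCP at [0.21, 0.481, 0.256] pointing down, gripper open.
Joint ranges: [-2.78, 2.78], [-0.83, 1.72], [-1.28, 1.37], [-1.9, 2.12], [-1.57, 1.48], [-3.14, 3.14]. Speed limits (rad/s): [2.57, 2.57, 3.14, 3.14, 3.14, 3.14].

## Interface

Orientations are given as a 3x3 rotation matrix whose columns are the frame's x, y, z axes.
In Python, from workcell import sensors, cams, workorder, ctrl gives the robot as it stands. The module is installed in compiled form; this text tells all that it offers.
- The arm moves only by the tool apply_moves, never from a script. Its argument "plan" is a list of rows, each a list of 7 numbers: the opening in per cent of the stroke, from 0 (shut) to 100 (fully open), then the shift along the world's x, y, z in m, then the turn, a rotation vector about the world's x, y, z in degrees. In form: [[jaw, dx, dy, dz, wx, wy, wz], ...]. A call has 1 to 8 rows; each row is the pose to reach, as a shift and turn from the pose commanded when the call began; what a row does not reach only later rows make up. A row lasts 1/8 s, in which the tool goes at most 62.5 mm and 10.7 degrees, less where a joint would pass 70% of its speed; a pose out of reach is approached as far as the arm can. A call with a gripper value outside its range is refused whole. The fingers move at their own pace and stop on an object; "squeeze" is the grip in N (left out, the last holds). Time passes only in rows, so rows that repeat a pose let the fingers close. It gives the time, the measured TCP pose, the force and the opening at its end, in the units of the state.
- sensors.sense(): the state, without advancing time (a new reading comes with each control period).
- cams.capture(name): name is "scene" or "side" or "wrist"; returns a dict with "color" (420x560x3 uint8, red, green, blue), "range_z" (420x560 float32, m along the optical axis (not along the pixel's ray), 0 where there is no reading), "K" (3x3 intrinsics, pixels), "R" (3x3) and "t" (3): a world point X has camera coordinates R X + t; the wrist camera has in their place "mount" (4x4, takes a point from camera to tool coordinates, whose origin is the TCP and whose axes are the flange's). Camera axes: x right, y down, z forward; pixel columns grow to the right and rows downward; lengths in m; the calibration is good to about 2 mm. A picture is of the moment at which its call begins: read the wrist's pose just before it.
- workorder.hand_in(): hands the job in, once; it reports no verdict.
Trained networks look in a picture, given as the dict that the camera call returned (one of the last four; its "shot" number tells which), for a name from the list of things; names that differ only in an ending like _2 or _b are one class to them, and where a whole thing is asked for, a point or a joint stands for the part that bears it (a point fixed in the world has none). Each returns a list of dicts, best first, with "score" (0 to 1); they miss things now and then, are a little off and sometimes report something else, mostly with a low value. They report only what shows in the picture. A call takes as long as a camera call. They do not tell look-alikes from the thing itself.
- cams.spot_in(picture, name): "rect" ([left, top, right, bottom] in pixels, round what is visible of it).
- cams.masks_of(picture, name): "region" (420x560 bool, what is visible of it) and "rect" ([left, top, right, bottom] in pixels, round what is visible of it).
- cams.pinpoint(picture, name): "pixel" ([column, row] in pixels: a listed point, or the origin of a listed thing).
The state is a dict: "time_s": time; "qpos": joint angles; "joint_velocities": joint speeds; "effort": joint torques, N m; "tcp_pos": TCP position; "ee_rot": TCP orientation; "wrist_force": force on the tool from outside, world axes, zero at the start; "wrist_torque": the same for the moment, N m; "opening": opening from 0.0 (shut) to 1.0 (fully open).
Only numpy, scipy, OpenCV 4.12 (cv2) and the standard library are available. Lean on these libraries where they do the work, as an engineer would, in place of code of your own. Each camera call takes 0.05 s, during which the arm holds its last target.

## Working session

There is one attempt and no reset: what is moved stays moved. The work goes in short steps, Python scripts to look and compute and a tool call to move; the robot and the scene stay as the last step left them, time stands still between calls to the robot, and variables do not carry over. Pictures are saved under pics/ and viewed, and the job is handed in when it is done.

Besides the shell and the picture viewer there is one more tool, called after ">>>" as name(argument=value, ...) on one line, values as JSON. apply_moves: Moves the arm, as the interface text tells. Its arguments: {"type":"object","properties":{"plan":{"type":"array","items":{"type":"array","items":{"type":"number"}}},"squeeze":{"type":"number"}},"required":["plan"]}

```bash
mkdir -p pics; cat > h.py <<'E'
import numpy as np, cv2
from workcell import sensors, cams, workorder, ctrl
def save(c,n,s=1.0):
    im=c["color"][:,:,::-1]
    cv2.imwrite("pics/"+n,cv2.resize(im,None,fx=s,fy=s,interpolation=cv2.INTER_CUBIC) if s!=1 else im)
def cam2w(c,P):
    return (np.asarray(P)-c["t"])@c["R"]
def px2w(c,u,v,z=None):
    K=np.array(c["K"]);ray=np.array([(u-K[0,2])/K[0,0],(v-K[1,2])/K[1,1],1.0])
    R=np.array(c["R"]);t=np.array(c["t"])
    if z is None:
        d=c["range_z"][int(round(v)),int(round(u))]
        return R.T@(ray*d-t)
    o=-R.T@t;d=R.T@ray
    return o+d*(z-o[2])/d[2]
def w2px(c,X):
    p=np.array(c["K"])@(np.array(c["R"])@np.array(X)+np.array(c["t"]));return p[:2]/p[2]
def cloud(c):
    d=c["range_z"];K=np.array(c["K"]);v,u=np.mgrid[:420,:560]
    P=np.stack([(u-K[0,2])/K[0,0]*d,(v-K[1,2])/K[1,1]*d,d],-1)
    return (P-np.array(c["t"]))@np.array(c["R"])
E
python3 - <<'E'
from h import *
s=sensors.sense();print(s["time_s"],s["tcp_pos"],ctrl.nose_length)
for n in("scene","side"):
    c=cams.capture(n);save(c,n+"0.png",1.4)
    print(n,-np.array(c["R"]).T@c["t"])
    for k in["folder","leaf","acrylic_box","dish","jar","mug","sieve","spatula","tin"]:
        for r in cams.spot_in(c,k)[:3]:print(k,np.round(r["rect"]),round(r["score"],2))
    for k in["leaf_edge","box_center","folder"]:
        for r in cams.pinpoint(c,k)[:3]:print("pt",k,np.round(r["pixel"],1),round(r["score"],2))
E
```

```text
0.0 [0.20939992 0.48074349 0.25544546] 0.025
scene [1.0643745  0.84813064 1.24100187]
folder [220. 160. 343. 269.] 0.81
leaf [235. 159. 300. 229.] 0.72
acrylic_box [289. 229. 311. 256.] 0.88
acrylic_box [364. 212. 385. 232.] 0.65
acrylic_box [286. 287. 305. 306.] 0.64
dish [160. 141. 196. 167.] 0.76
mug [179. 203. 212. 244.] 0.79
sieve [204. 255. 259. 336.] 0.59
spatula [398. 288. 448. 388.] 0.76
tin [326. 321. 351. 357.] 0.56
pt leaf_edge [252.7 169.9] 0.64
pt leaf_edge [219.5 119.3] 0.47
pt box_center [298.3 239. ] 0.94
pt box_center [296.9 298.5] 0.84
pt box_center [371.8 223.3] 0.78
pt folder [282.5 218.8] 0.67
side [0.28951778 1.02274918 1.10536187]
folder [245. 160. 325. 263.] 0.57
leaf [253. 164. 316. 216.] 0.85
acrylic_box [209. 264. 229. 285.] 0.89
acrylic_box [336. 262. 354. 285.] 0.83
acrylic_box [256. 225. 285. 248.] 0.72
dish [250. 111. 283. 138.] 0.88
jar [327.  98. 347. 127.] 0.93
mug [198. 153. 234. 192.] 0.77
sieve [151. 204. 213. 271.] 0.97
spatula [211. 379. 299. 420.] 0.78
tin [189. 308. 216. 343.] 0.79
tin [196. 151. 234. 193.] 0.59
tin [212. 380. 302. 420.] 0.33
pt leaf_edge [285.4 163.8] 0.75
pt box_center [269.8 238.1] 0.97
pt box_center [344.5 275.4] 0.87
pt box_center [217.2 272.7] 0.83
pt folder [284.5 217.4] 0.65
```

View pics/scene0.png

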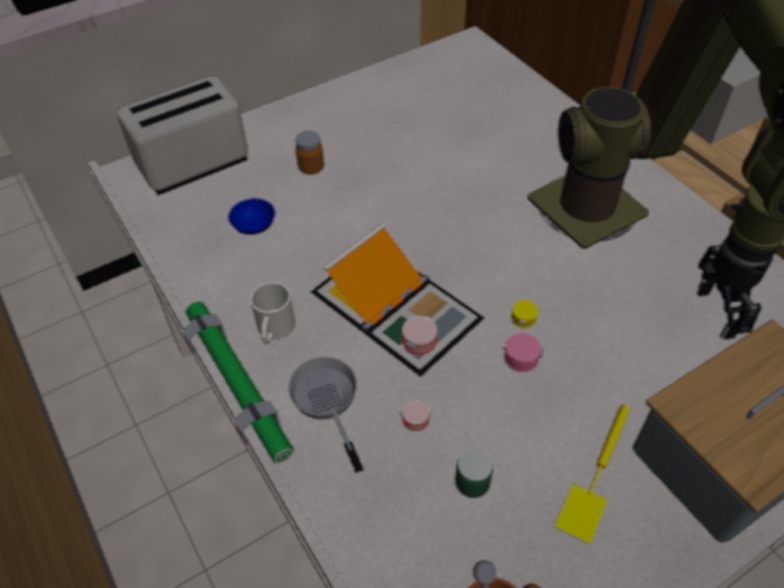

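View pics/side0.png

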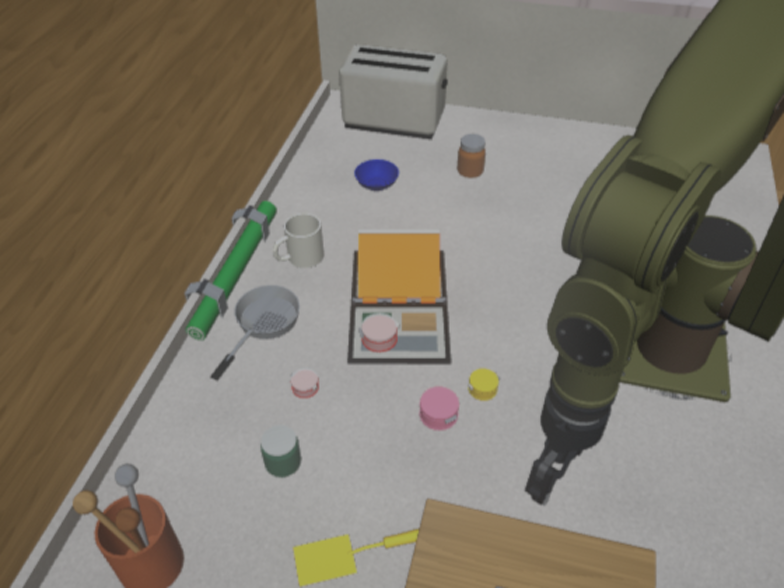

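```bash
python3 - <<'E'
from h import *
for n in("scene","side"):
    c=cams.capture(n)
    u0,v0=(190,130) if n=="scene" else (190,140)
    im=c["color"][v0:v0+195,u0:u0+260,::-1]
    cv2.imwrite(f"pics/crop_{n}.png",cv2.resize(im,None,fx=3,fy=3,interpolation=cv2.INTER_CUBIC))
    for k,z in(("box_center",.026),("leaf_edge",None),("folder",0),("dish",0),("jar",0),("mug",0),("sieve",0),("spatula",0),("tin",0)):
        for r in cams.pinpoint(c,k)[:3]:
            u,v=r["pixel"];print(n,k,np.round([u,v]),round(r["score"],2),np.round(px2w(c,u,v,z),3))
E
```

```text
scene box_center [374. 222.] 0.86 [0.339 0.182 0.026]
scene box_center [296. 238.] 0.84 [0.559 0.107 0.026]
scene box_center [297. 298.] 0.75 [0.661 0.269 0.026]
scene folder [283. 218.] 0.82 [0.537 0.007 0.   ]
scene dish [178. 160.] 0.7 [ 0.695 -0.382  0.   ]
scene jar [223. 117.] 0.73 [ 0.47  -0.489  0.   ]
scene jar [338. 345.] 0.22 [0.641 0.422 0.   ]
scene mug [198. 232.] 0.82 [ 0.774 -0.083  0.   ]
scene sieve [232. 288.] 0.71 [0.784 0.134 0.   ]
scene spatula [429. 330.] 0.55 [0.426 0.515 0.   ]
scene tin [338. 343.] 0.57 [0.638 0.419 0.   ]
side box_center [313. 291.] 0.86 [0.403 0.26  0.026]
side box_center [215. 276.] 0.81 [0.656 0.277 0.026]
side box_center [270. 238.] 0.72 [0.554 0.117 0.026]
side leaf_edge [285. 166.] 0.85 [ 0.565 -0.103  0.098]
side folder [283. 216.] 0.86 [0.543 0.005 0.   ]
side dish [268. 134.] 0.55 [ 0.69  -0.359  0.   ]
side dish [271. 244.] 0.35 [0.552 0.118 0.   ]
side jar [334. 123.] 0.63 [ 0.479 -0.474  0.   ]
side mug [220. 182.] 0.87 [ 0.77  -0.088  0.   ]
side mug [283. 163.] 0.51 [ 0.601 -0.223  0.   ]
side sieve [188. 234.] 0.96 [0.787 0.136 0.   ]
side spatula [275. 387.] 0.59 [0.436 0.515 0.   ]
side tin [204. 329.] 0.96 [0.639 0.417 0.   ]
side tin [283. 217.] 0.68 [0.544 0.007 0.   ]
```

View pics/crop_scene.png

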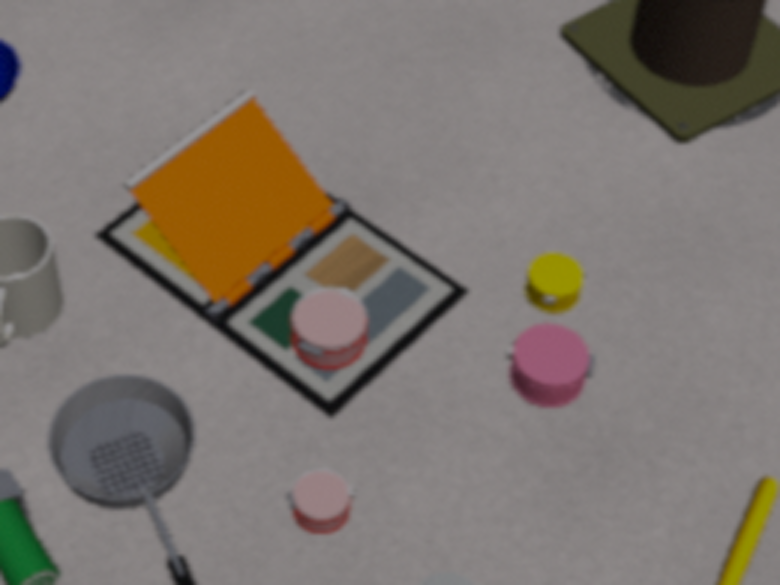

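View pics/crop_side.png

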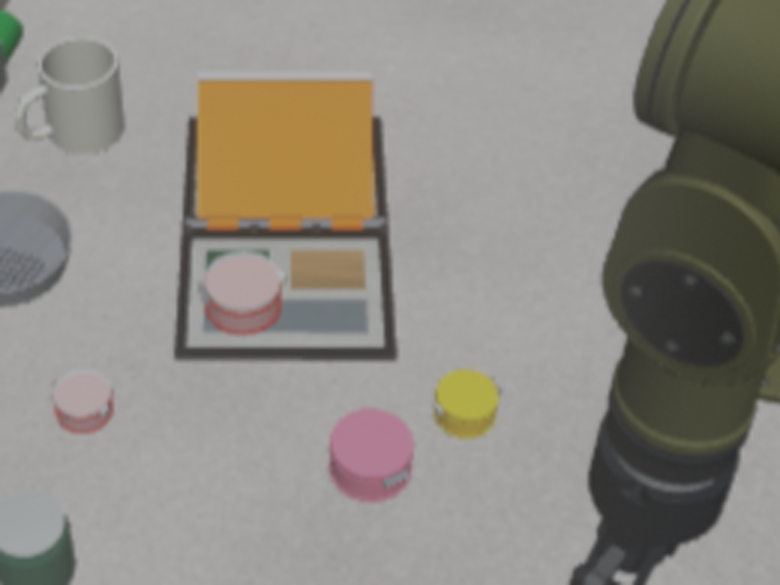

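```bash
python3 - <<'E'
from h import *
for n in("scene","side"):
    c=cams.capture(n);W=cloud(c);col=c["color"].astype(int)
    hsv=cv2.cvtColor(c["color"],cv2.COLOR_RGB2HSV)
    ms=cams.masks_of(c,"acrylic_box")
    for m in ms[:4]:
        P=W[m["region"]];P=P[(P[:,2]>0.0)&(P[:,2]<.1)]
        print(n,np.round(m["rect"]),round(m["score"],2),np.round(P.min(0),3),np.round(P.max(0),3),np.round(np.median(P,0),3))
    o=(hsv[...,0]>5)&(hsv[...,0]<22)&(hsv[...,1]>180)&(hsv[...,2]>120)
    o[:150]=0;o[235:]=0;o[:,:200]=0;o[:,330:]=0
    P=W[o];P=P[(abs(P[:,0]-.54)<.12)&(abs(P[:,1])<.2)&(P[:,2]>-.01)]
    u,s,vt=np.linalg.svd(P-P.mean(0),full_matrices=False)
    print("leaf",len(P),P.mean(0),vt[2],s,np.percentile(P,[1,99],0).round(3),np.degrees(np.arctan2(abs(vt[2][1]),abs(vt[2][2]))))
    d=(hsv[...,2]<70);d[:140]=0;d[280:]=0;d[:,:215]=0;d[:,350:]=0
    P=W[d];k=(abs(P[:,2]-.006)<.008);P=P[k]
    print("black",len(P),np.percentile(P,[1,99],0).round(3), cv2.minAreaRect(P[:,:2].astype(np.float32)))
E
```

```text
scene [284. 226. 313. 258.] 0.95 [0.502 0.066 0.003] [0.592 0.151 0.053] [0.559 0.124 0.044]
scene [364. 213. 386. 234.] 0.88 [0.311 0.157 0.001] [0.366 0.21  0.038] [0.343 0.188 0.029]
scene [358. 239. 388. 262.] 0.71 [0.347 0.218 0.   ] [0.442 0.293 0.048] [0.411 0.264 0.038]
scene [285. 289. 304. 307.] 0.55 [0.636 0.236 0.001] [0.687 0.284 0.037] [0.663 0.264 0.028]
leaf 2367 [ 0.556441   -0.04704383  0.05330021] [-0.14142241  0.56058724  0.81592993] [2.35640837 1.92563372 0.1618501 ] [[ 0.47  -0.112  0.013]
 [ 0.639  0.02   0.093]] 34.49113461071646
black 938 [[ 0.413 -0.127  0.   ]
 [ 0.667  0.18   0.013]] ((0.5412468910217285, 0.008109018206596375), (0.20129279792308807, 0.3213452100753784), 14.577008247375488)
side [300. 278. 327. 307.] 0.89 [0.368 0.225 0.   ] [0.437 0.296 0.044] [0.402 0.27  0.037]
side [212. 263. 228. 285.] 0.73 [0.63  0.236 0.   ] [0.684 0.286 0.035] [0.654 0.266 0.026]
side [257. 224. 283. 252.] 0.62 [0.516 0.043 0.002] [0.591 0.154 0.049] [0.549 0.128 0.042]
side [335. 263. 356. 288.] 0.59 [0.308 0.155 0.001] [0.364 0.212 0.036] [0.334 0.192 0.028]<stdin>:12: RuntimeWarning: Mean of empty slice.
  ret = um.true_divide(
<stdin>:13: RuntimeWarning: Mean of empty slice.
Traceback (most recent call last):
IndexError: index 2 is out of bounds for axis 0 with size 0
```

Look-alikes (scene pixels):
- clear box with red bands on the folder (298,239)
- smaller clear box (297,298)
- pink box (373,251)
- yellow box (374,222)

The crops show the clear box on the page is the larger of the two that are neither pink nor yellow, so that is the one. The leaf is raised about 35° over the -y page. Next I refine the box position.

```bash
python3 - <<'E'
from h import *
from scipy.optimize import least_squares
fc=np.array([.541,.008]);a=np.radians(14.5);fx=np.array([np.cos(a),np.sin(a)]);fy=np.array([-fx[1],fx[0]])
obs=[]
for n in("scene","side"):
    c=cams.capture(n);W=cloud(c)
    m=[m for m in cams.masks_of(c,"acrylic_box") if 256<m["rect"][0]<292 and m["rect"][1]<235 and m["rect"][3]<262]
    for q in m[:1]:
        P=W[q["region"]];T=P[(P[:,2]>.040)&(P[:,2]<.055)]
        b=np.round(np.percentile(T,[2,98],0),3);print(n,q["rect"],len(T),b.tolist(),"mid",b.mean(0),cv2.minEnclosingCircle(T[:,:2].astype(np.float32)))
    r=[r for r in cams.pinpoint(c,"box_center") if np.linalg.norm(px2w(c,*r["pixel"],.026)[:2]-[.557,.112])<.03]
    for q in r:print(q["pixel"],px2w(c,*q["pixel"],.026)); obs.append((c,q["pixel"]))
    r=cams.pinpoint(c,"leaf_edge")
    for q in r[:1]:print("edge",q["pixel"],q["score"])
    # project model box & folder
    im=c["color"][:,:,::-1].copy();im=cv2.resize(im,None,fx=3,fy=3,interpolation=cv2.INTER_CUBIC)
    def pl(X,colr):
        p=(np.array([w2px(c,x) for x in X])*3+1).round().astype(int);cv2.polylines(im,[p.reshape(-1,1,2)],False,colr,1)
    F=lambda x,y,z:np.r_[fc+x*fx+y*fy,z]
    pl([F(-.1,-.16,.006),F(.1,-.16,.006),F(.1,.16,.006),F(-.1,.16,.006),F(-.1,-.16,.006)],(255,0,255))
    th=.62;e=lambda x,r:F(x,-r*np.cos(th),.012+r*np.sin(th))
    pl([e(-.085,.02),e(-.085,.15),e(.085,.15),e(.085,.02)],(255,255,0))
    B=np.array([.556,.113])
    for z in(.006,.046):pl([np.r_[B+.035*np.array([np.cos(t),np.sin(t)]),z] for t in np.linspace(0,6.3,40)],(0,255,0))
    u,v=(210,140) if n=="scene" else (200,140)
    cv2.imwrite(f"pics/ov_{n}.png",im[v*3:(v+150)*3,u*3:(u+170)*3])
s=sensors.sense();print(s["ee_rot"],s["wrist_force"],s["opening"])
E
```

```text
scene [283.8, 227.2, 311.3, 257.4] 416 [[0.522, 0.083, 0.041], [0.587, 0.147, 0.051]] mid [0.5545 0.115  0.046 ] ((0.5544948577880859, 0.11634571105241776), 0.03878480941057205)
[298.8, 238.4] [0.55197417 0.11166295 0.026     ]
edge [252.1, 171.0] 0.81
side [256.3, 225.2, 287.6, 252.2] 379 [[0.519, 0.086, 0.04], [0.582, 0.149, 0.049]] mid [0.5505 0.1175 0.0445] ((0.5523502230644226, 0.11694834381341934), 0.03892188146710396)
[269.7, 236.1] [0.5554429  0.11146739 0.026     ]
edge [283.8, 165.5] 0.95
[[-9.16799276e-01  3.99348327e-01 -3.15042581e-05]
 [ 3.99348328e-01  9.16799276e-01 -3.05905066e-05]
 [ 1.66668134e-05 -4.06265271e-05 -9.99999999e-01]] [0.06921118 0.91149502 0.08014566] 1.0009495650562543
```

View pics/ov_scene.png

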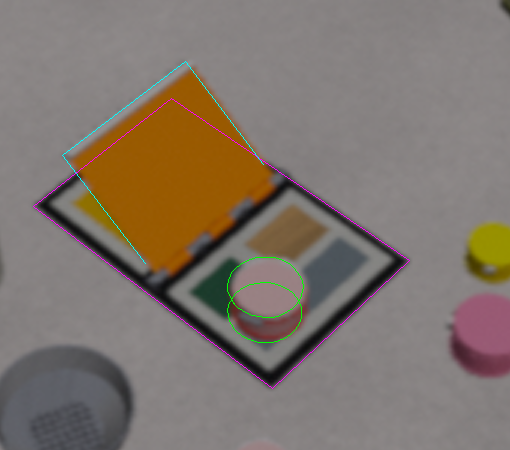

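View pics/ov_side.png

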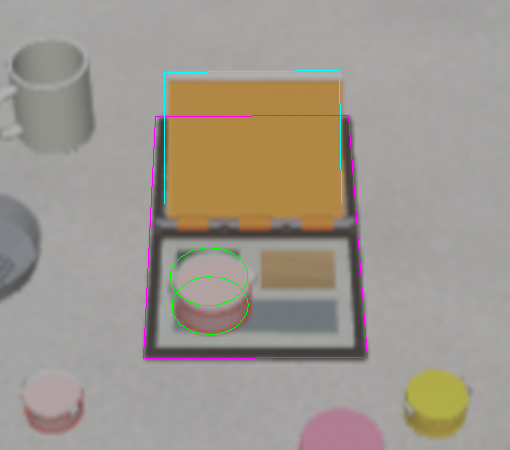

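The overlay confirms the folder at (0.541, 0.008), yaw 14.5°. The box is about (0.552, 0.114) and the leaf is at about 0.6 rad. I'll move above the gap between spine and box, with the jaws half open and straddling.

>>> apply_moves(plan=[[55,0.04,-0.05,0,0,0,-6],[55,0.08,-0.1,0,0,0,-12],[55,0.12,-0.15,0,0,0,-18],[55,0.16,-0.2,0,0,0,-24],[55,0.2,-0.25,0,0,0,-30],[55,0.24,-0.3,0,0,0,-36],[55,0.28,-0.34,0,0,0,-42],[55,0.32,-0.38,0,0,0,-48]])

```text
time_s: 3.9
tcp_pos: [0.531, 0.0995, 0.2565]
ee_rot: [[-0.313, 0.95, 0.001], [0.95, 0.313, 0.0], [0.0, 0.001, -1.0]]
wrist_force: [0.7, 0.4, 0.8]
opening: 0.545
```

>>> apply_moves(plan=[[55,0.039,-0.049,-0.03,0,0,-4],[55,0.039,-0.049,-0.07,0,0,-4],[55,0.039,-0.049,-0.1,0,0,-4],[55,0.039,-0.049,-0.1,0,0,-4],[55,0.039,-0.049,-0.1,0,0,-4]])

```text
time_s: 4.53
tcp_pos: [0.5693, 0.0526, 0.1575]
ee_rot: [[-0.25, 0.968, 0.002], [0.968, 0.25, 0.0], [-0.0, 0.002, -1.0]]
wrist_force: [0.3, -0.7, 0.7]
opening: 0.551
```

```bash
python3 - <<'E'
from h import *
s=sensors.sense();print(s["time_s"],s["tcp_pos"],s["ee_rot"].round(3).tolist(),s["opening"],s["wrist_force"])
c=cams.capture("side");save(c,"a1.png",1.4)
c=cams.capture("wrist");save(c,"w1.png",1.2)
E
```

```text
4.525 [0.56934276 0.05256701 0.15749271] [[-0.25, 0.968, 0.002], [0.968, 0.25, 0.0], [-0.0, 0.002, -1.0]] 0.550784977811542 [ 0.29418187 -0.65010729  0.74122686]
```

View pics/a1.png

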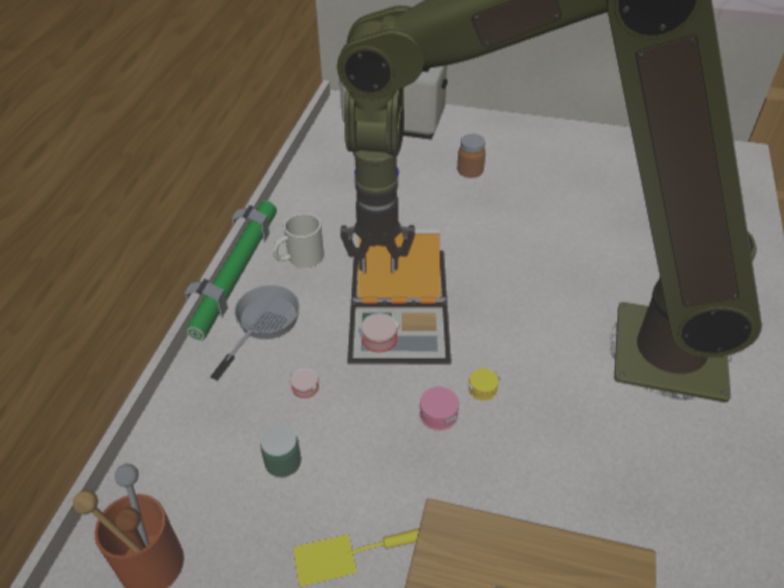

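View pics/w1.png

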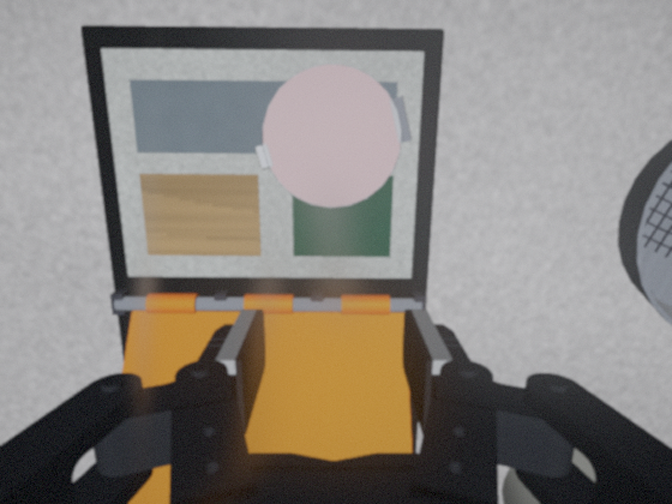

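Wrist view: the box (332,137) is centred on the jaws (about 335), and the leaf is below and behind the fingers. I'll descend.

>>> apply_moves(plan=[[55,0,0,-0.04,0,0,0],[55,0,0,-0.07,0,0,0],[55,0,0,-0.09,0,0,0],[55,0,0,-0.105,0,0,0],[55,0,0,-0.119,0,0,0],[55,0,0,-0.119,0,0,0]])

```text
time_s: 5.38
tcp_pos: [0.5682, 0.0524, 0.0368]
ee_rot: [[-0.25, 0.968, -0.001], [0.968, 0.25, -0.0], [0.0, -0.001, -1.0]]
wrist_force: [-0.7, 0.3, -0.6]
opening: 0.549
```

```bash
python3 - <<'E'
from h import *
s=sensors.sense();print(s["time_s"],s["tcp_pos"],s["wrist_force"])
c=cams.capture("side");im=c["color"][130:280,200:370,::-1];cv2.imwrite("pics/a2.png",cv2.resize(im,None,fx=4,fy=4,interpolation=cv2.INTER_CUBIC))
c=cams.capture("wrist");save(c,"w2.png",1.2)
E
```

```text
5.375 [0.56820011 0.05237298 0.03677913] [-0.69469966  0.33667406 -0.55056834]
```

View pics/a2.png

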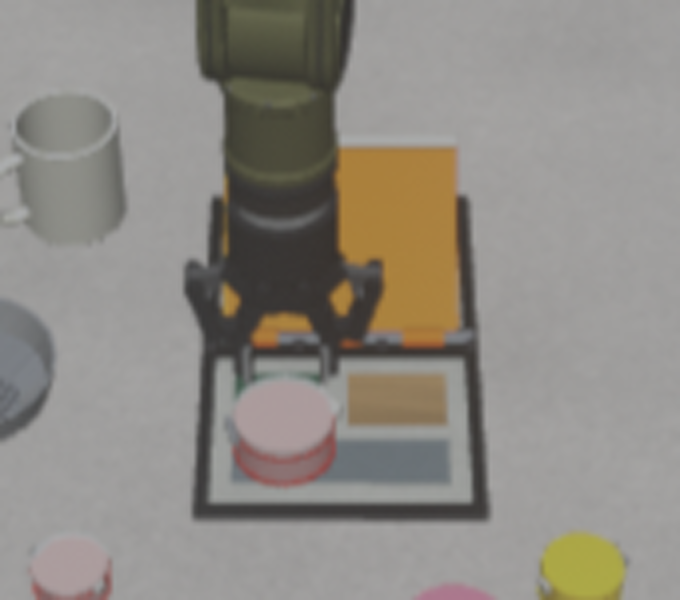

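View pics/w2.png

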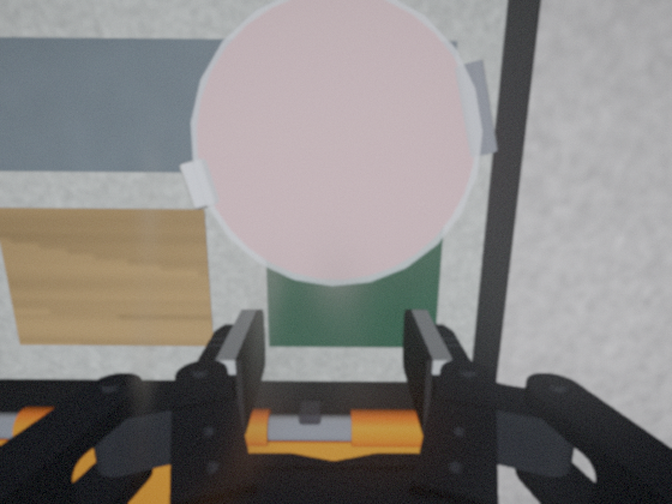

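Both fingers are behind the box, symmetric about it and clear of the spine and leaf. I'll push along the folder's +y, (-0.25, 0.968).

>>> apply_moves(plan=[[55,-0.002,0.0078,0,0,0,0],[55,-0.004,0.0155,0,0,0,0],[55,-0.006,0.0233,0,0,0,0],[55,-0.008,0.031,0,0,0,0],[55,-0.01,0.0388,0,0,0,0],[55,-0.012,0.0465,0,0,0,0],[55,-0.014,0.0543,0,0,0,0],[55,-0.016,0.062,0,0,0,0]])

```text
time_s: 6.48
tcp_pos: [0.5526, 0.1148, 0.0373]
ee_rot: [[-0.25, 0.968, 0.0], [0.968, 0.25, -0.0], [-0.0, 0.0, -1.0]]
wrist_force: [0.5, -1.6, 0.4]
opening: 0.544
```

```bash
python3 - <<'E'
from h import *
s=sensors.sense();print(s["time_s"],s["tcp_pos"],s["wrist_force"])
c=cams.capture("side");im=c["color"][130:280,200:370,::-1];cv2.imwrite("pics/a3.png",cv2.resize(im,None,fx=4,fy=4,interpolation=cv2.INTER_CUBIC))
E
```

```text
6.475 [0.55258058 0.11475424 0.03734053] [ 0.47763853 -1.56553937  0.37434703]
```

View pics/a3.png

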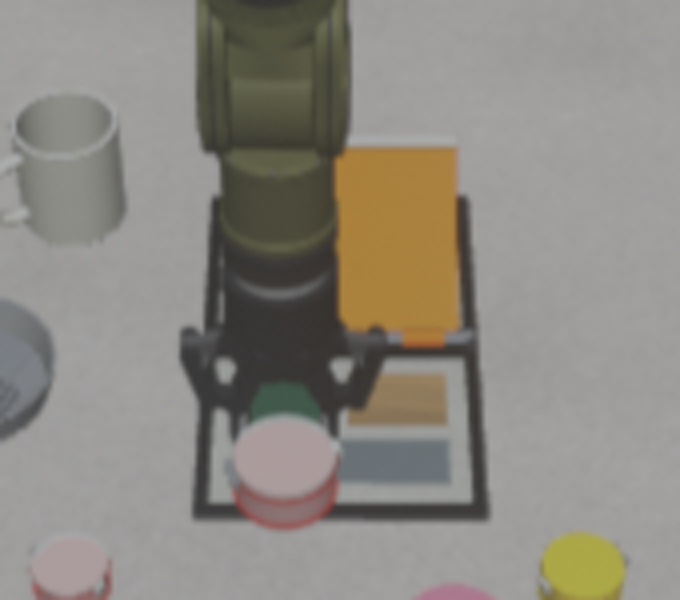

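>>> apply_moves(plan=[[55,-0.002,0.0078,0,0,0,0],[55,-0.004,0.0155,0,0,0,0],[55,-0.006,0.0233,0,0,0,0],[55,-0.008,0.031,0,0,0,0],[55,-0.01,0.0388,0,0,0,0],[55,-0.012,0.0465,0,0,0,0],[55,-0.014,0.0543,0,0,0,0],[55,-0.016,0.062,0,0,0,0]])

```text
time_s: 7.52
tcp_pos: [0.5364, 0.1769, 0.0372]
ee_rot: [[-0.25, 0.968, -0.0], [0.968, 0.25, 0.0], [0.0, -0.0, -1.0]]
wrist_force: [0.5, -0.0, -1.0]
opening: 0.556
```

```bash
python3 - <<'E'
from h import *
s=sensors.sense();print(s["time_s"],s["tcp_pos"],s["wrist_force"])
fc=np.array([.541,.008]);a=np.radians(14.5);fx=np.array([np.cos(a),np.sin(a)]);fy=np.array([-fx[1],fx[0]])
for n in("side","scene"):
    c=cams.capture(n)
    for r in cams.pinpoint(c,"box_center"):
        p=px2w(c,*r["pixel"],.022)[:2]-fc;print(n,np.round(r["pixel"]),round(r["score"],2),p@fx,p@fy)
    im=c["color"][140:290,200:370,::-1];cv2.imwrite(f"pics/a4{n}.png",cv2.resize(im,None,fx=4,fy=4,interpolation=cv2.INTER_CUBIC))
E
```

```text
7.525 [0.53638425 0.17687066 0.03720313] [ 0.52556995 -0.00176701 -1.0448049 ]
side [268. 268.] 0.74 0.04262717032270399 0.20469642452151068
side [346. 276.] 0.73 -0.15749978230243003 0.2320677682179584
side [203. 333.] 0.64 0.1933514349703132 0.3938287142160753
side [213. 272.] 0.59 0.1869378499239763 0.21386694295584532
side [313. 288.] 0.58 -0.07121216840489392 0.26711667421585666
scene [322. 260.] 0.87 0.04583168279162676 0.1924078639359346
scene [373. 223.] 0.78 -0.15001342696045403 0.21690970453189296
scene [298. 298.] 0.73 0.18026163874759182 0.2229693861302185
scene [372. 251.] 0.65 -0.07067829808697876 0.27296967628965546
```

View pics/a4side.png

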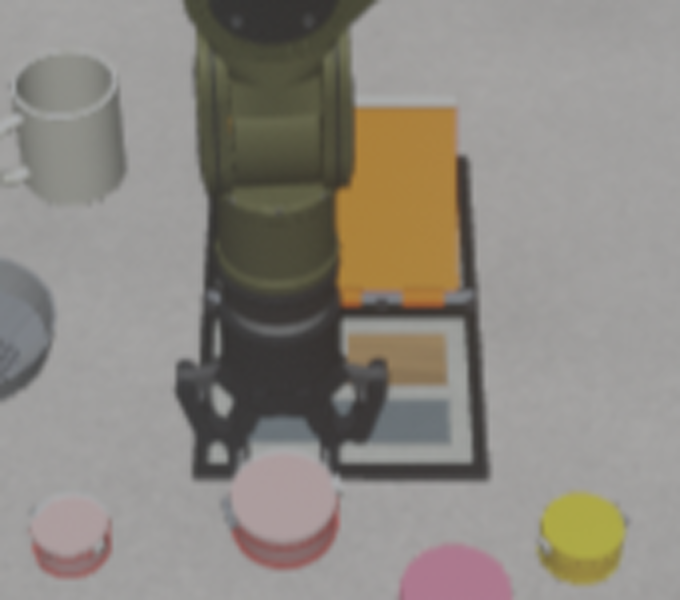

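>>> apply_moves(plan=[[55,-0.0015,0.006,0,0,0,0],[55,-0.003,0.0115,0,0,0,0],[55,-0.0045,0.0175,0,0,0,0],[55,-0.0045,0.0175,0,0,0,0],[55,-0.001,0.003,0,0,0,0],[55,0.003,-0.0125,0,0,0,0]])

```text
time_s: 8.48
tcp_pos: [0.5398, 0.1627, 0.0373]
ee_rot: [[-0.25, 0.968, 0.0], [0.968, 0.25, -0.0], [-0.0, -0.0, -1.0]]
wrist_force: [0.2, 0.1, -0.2]
opening: 0.552
```

>>> apply_moves(plan=[[55,0,0,0.04,0,0,0],[55,0,0,0.1,0,0,0],[0,0,-0.02,0.15,0,0,0],[0,0.01,-0.07,0.19,0,0,0],[0,0.02,-0.13,0.19,0,0,0]])

```text
time_s: 9.1
tcp_pos: [0.5623, 0.0323, 0.2315]
ee_rot: [[-0.251, 0.968, 0.008], [0.968, 0.251, 0.0], [-0.002, 0.008, -1.0]]
wrist_force: [1.2, 0.0, -1.1]
opening: 0.004
```

```bash
python3 - <<'E'
from h import *
s=sensors.sense();print(s["time_s"],s["tcp_pos"],s["wrist_force"],s["opening"])
fc=np.array([.541,.008]);a=np.radians(14.5);fx=np.array([np.cos(a),np.sin(a)]);fy=np.array([-fx[1],fx[0]])
for n in("side","scene"):
    c=cams.capture(n);W=cloud(c)
    for r in cams.pinpoint(c,"box_center")[:4]:
        p=px2w(c,*r["pixel"],.020)[:2]-fc;print(n,np.round(r["pixel"]),round(r["score"],2),p@fx,p@fy)
    for m in cams.masks_of(c,"acrylic_box")[:5]:
        P=W[m["region"]];p=np.median(P,0);q=p[:2]-fc
        T=P[P[:,2]>.034];
        if abs(q@fx-.04)<.05 and len(T)>50:
            A=np.c_[T[:,:2]-T[:,:2].mean(0),np.ones(len(T))];k=np.linalg.lstsq(A,T[:,2],rcond=None)[0]
            b=np.percentile(T,[2,98],0).mean(0)[:2]-fc;print("top z",np.median(T[:,2]),"slope",k[:2],"ctr",b@fx,b@fy,len(T))
    im=c["color"][140:290,200:370,::-1];cv2.imwrite(f"pics/a5{n}.png",cv2.resize(im,None,fx=4,fy=4,interpolation=cv2.INTER_CUBIC))
E
```

```text
9.1 [0.56225781 0.03225221 0.23145068] [ 1.21744941  0.00916695 -1.0861578 ] 0.0035544104691658464
side [316. 293.] 0.93 -0.07710914948005244 0.2809333118249542
side [269. 275.] 0.69 0.039881782591400676 0.22391508063541588
side [217. 272.] 0.69 0.17636051714468867 0.21532178154889545
side [345. 274.] 0.68 -0.15509484434367687 0.22384537674125674
top z 0.038192407205009875 slope [-0.33441774  1.11926899] ctr 0.03631700331834251 0.22367792214330506 468
scene [371. 252.] 0.91 -0.06530094187178315 0.273505011421658
scene [329. 264.] 0.72 0.0415874673620487 0.21350708933157148
scene [297. 299.] 0.71 0.18188861305794138 0.22166963251356678
scene [372. 220.] 0.7 -0.16015976111592248 0.20820280701346044
top z 0.039847428401884336 slope [0.85395722 0.99497229] ctr 0.04024920799198628 0.2208066167545453 462
```

View pics/a5side.png

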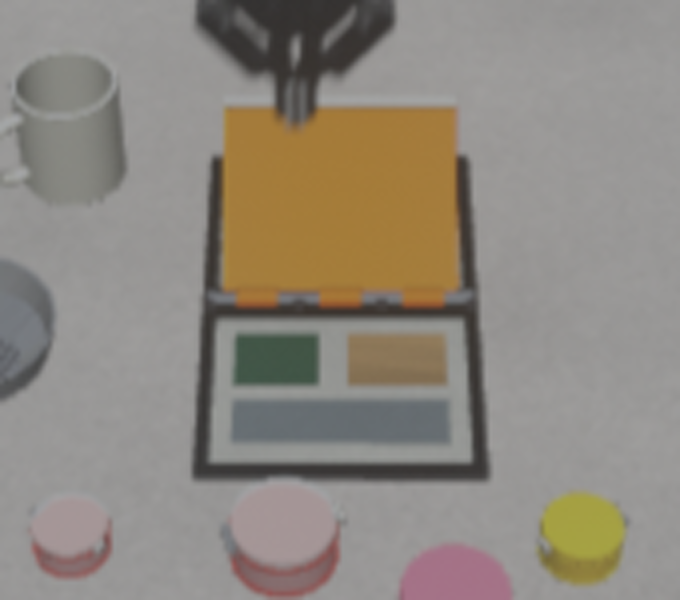

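View pics/a5scene.png

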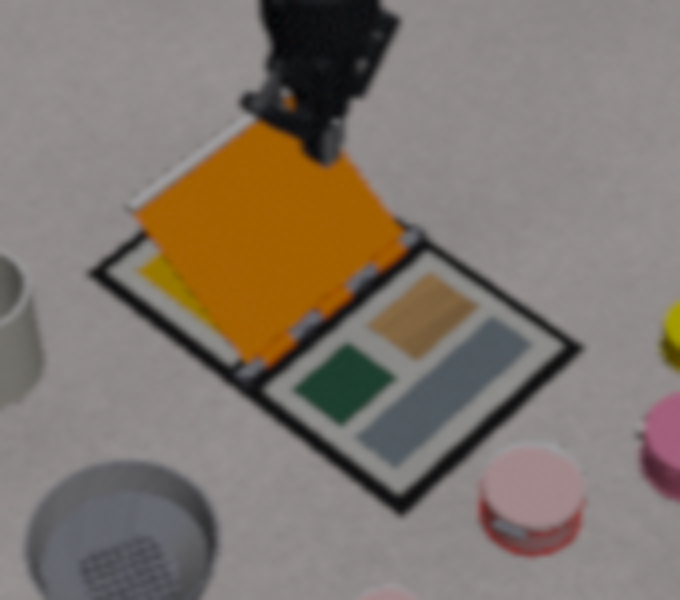

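The box now stands on the shelf, centre about 60 mm past the folder edge at y 0.16. In the crops it looks upright, with a shelf gap to the folder. Next I go behind the leaf's free edge (-y side), fingers shut.

>>> apply_moves(plan=[[0,0.006,-0.05,0,0,0,0],[0,0.012,-0.1,0,0,0,0],[0,0.018,-0.15,0,0,0,0],[0,0.023,-0.193,0,0,0,0],[0,0.023,-0.193,-0.05,0,0,0],[0,0.023,-0.193,-0.1,0,0,0],[0,0.023,-0.193,-0.14,0,0,0],[0,0.023,-0.193,-0.14,0,0,0]])

```text
time_s: 10.4
tcp_pos: [0.5793, -0.1568, 0.0836]
ee_rot: [[-0.252, 0.968, -0.009], [0.968, 0.252, 0.003], [0.005, -0.008, -1.0]]
wrist_force: [-0.9, -0.5, 0.1]
opening: 0.0
```

```bash
python3 - <<'E'
from h import *
s=sensors.sense();print(s["time_s"],s["tcp_pos"],s["wrist_force"],s["opening"])
fc=np.array([.541,.008]);a=np.radians(14.5);fx=np.array([np.cos(a),np.sin(a)]);fy=np.array([-fx[1],fx[0]])
p=s["tcp_pos"][:2]-fc;print(p@fx,p@fy)
c=cams.capture("scene");im=c["color"][110:260,190:360,::-1];cv2.imwrite(f"pics/a6.png",cv2.resize(im,None,fx=4,fy=4,interpolation=cv2.INTER_CUBIC))
c=cams.capture("wrist");save(c,"w6.png")
E
```

```text
10.4 [ 0.57932492 -0.15679184  0.08357497] [-0.93773615 -0.50925641  0.0823569 ] 0.0003709771747651306
-0.004156400879816652 -0.16913862634187374
```

View pics/a6.png

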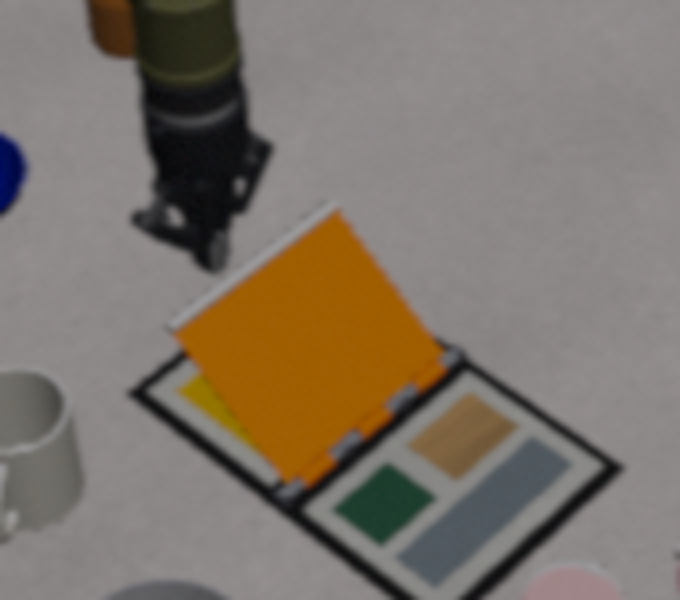

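View pics/w6.png

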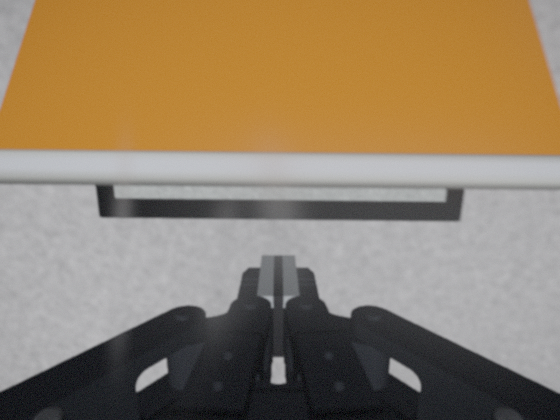

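```bash
python3 - <<'E'
from h import *
c=cams.capture("wrist");print(np.round(c["mount"],3));s=sensors.sense();print(s["tcp_pos"],c["K"])
# edge of leaf from depth in wrist
M=np.array(c["mount"]);d=c["range_z"];K=c["K"];v,u=np.mgrid[:420,:560]
P=np.stack([(u-K[0,2])/K[0,0]*d,(v-K[1,2])/K[1,1]*d,d],-1)@M[:3,:3].T+M[:3,3]
W=P@s["ee_rot"].T+s["tcp_pos"]
fc=np.array([.541,.008]);a=np.radians(14.5);fx=np.array([np.cos(a),np.sin(a)]);fy=np.array([-fx[1],fx[0]])
for r in(20,60,100,140,155,165,175,182,200):
    w=W[r,280];print(r,c["color"][r,280],round((w[:2]-fc)@fy,4),round(w[2],4))
E
```

```text
[[ 0.001 -0.964 -0.265  0.067]
 [ 1.     0.001 -0.001  0.001]
 [ 0.001 -0.265  0.964 -0.118]
 [ 0.     0.     0.     1.   ]]
[ 0.58402326 -0.15861699  0.08892007] [[374.85555002   0.         277.85172793]
 [  0.         374.85555002 211.15616165]
 [  0.           0.           1.        ]]
20 [186 132  55] -0.0761 0.068
60 [188 135  54] -0.0897 0.0767
100 [189 131  55] -0.1024 0.0871
140 [190 142  83] -0.1138 0.095
155 [187 186 187] -0.1174 0.1017
165 [189 189 191] -0.12 0.1032
175 [171 169 166] -0.1229 0.1024
182 [155 153 152] -0.1433 0.0078
200 [111 112 110] -0.1532 0.0083
```

```bash
cat > arc.py <<'E'
from h import *
fc=np.array([.541,.008]);a=np.radians(14.5);fx=np.array([np.cos(a),np.sin(a)]);fy=np.array([-fx[1],fx[0]])
def tcp(th):
    if th<np.pi/2: y=-.145*np.cos(th)-.005-.011; z=.012+.15*np.sin(th)
    else:
        r=.125-.010*(th-np.pi/2)/(np.pi/2)
        C=np.array([-r*np.cos(th),.012+r*np.sin(th)])+np.array([-np.sin(th),-np.cos(th)])*.0015
        y=C[0]-.011;z=C[1]+.025
        b=max(0,1-(th-np.pi/2)/.25);y-=.0035*b
    return np.r_[fc+y*fy,z]
E
python3 - <<'E'
from arc import *
print(sensors.sense()["tcp_pos"])
for th in np.r_[np.arange(.6,3.15,.1),np.pi]:print(round(th,2),tcp(th).round(4))
E
```

```text
[ 0.58402326 -0.15861699  0.08892007]
0.6 [ 0.575  -0.1234  0.0967]
0.7 [ 0.5728 -0.1149  0.1086]
0.8 [ 0.5703 -0.1053  0.1196]
0.9 [ 0.5676 -0.0948  0.1295]
1.0 [ 0.5646 -0.0833  0.1382]
1.1 [ 0.5615 -0.0712  0.1457]
1.2 [ 0.5582 -0.0584  0.1518]
1.3 [ 0.5547 -0.045   0.1565]
1.4 [ 0.5512 -0.0314  0.1598]
1.5 [ 0.5476 -0.0174  0.1616]
1.6 [ 0.544  -0.0036  0.1618]
1.7 [0.5405 0.0098 0.1603]
1.8 [0.5372 0.0228 0.1577]
1.9 [0.5342 0.0344 0.1538]
2.0 [0.5314 0.0453 0.1488]
2.1 [0.5287 0.0555 0.1428]
2.2 [0.5262 0.0651 0.1357]
2.3 [0.524  0.0739 0.1278]
2.4 [0.5219 0.0818 0.119 ]
2.5 [0.5201 0.0888 0.1095]
2.6 [0.5185 0.0949 0.0993]
2.7 [0.5172 0.0998 0.0887]
2.8 [0.5162 0.1038 0.0777]
2.9 [0.5155 0.1066 0.0663]
3.0 [0.5151 0.1082 0.0548]
3.1 [0.5149 0.1088 0.0433]
3.14 [0.515  0.1087 0.0385]
```

>>> apply_moves(plan=[[0,-0.004,0.015,0.003,0,0,0],[0,-0.009,0.035,0.008,0,0,0],[0,-0.011,0.044,0.02,0,0,0],[0,-0.014,0.053,0.031,0,0,0],[0,-0.0165,0.064,0.0405,0,0,0],[0,-0.0195,0.075,0.049,0,0,0],[0,-0.0195,0.075,0.049,0,0,0]])

```text
time_s: 11.42
tcp_pos: [0.5627, -0.0827, 0.1368]
ee_rot: [[-0.251, 0.968, -0.0], [0.968, 0.251, 0.001], [0.001, 0.0, -1.0]]
wrist_force: [0.5, -0.2, -0.3]
opening: 0.001
```

```bash
python3 - <<'E'
from h import *
s=sensors.sense();print(s["time_s"],s["tcp_pos"],s["wrist_force"],s["opening"])
for n in("scene","side"):
    c=cams.capture(n);im=c["color"][110:260,190:360,::-1];cv2.imwrite(f"pics/a7{n}.png",cv2.resize(im,None,fx=3.5,fy=3.5,interpolation=cv2.INTER_CUBIC))
E
```

```text
11.425 [ 0.56273621 -0.08268213  0.13683168] [ 0.45815813 -0.1959486  -0.31750251] 0.0005014378901557164
```

View pics/a7scene.png

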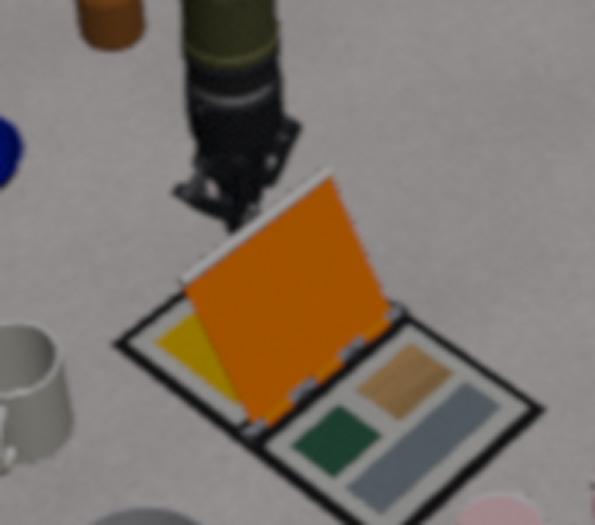

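View pics/a7side.png

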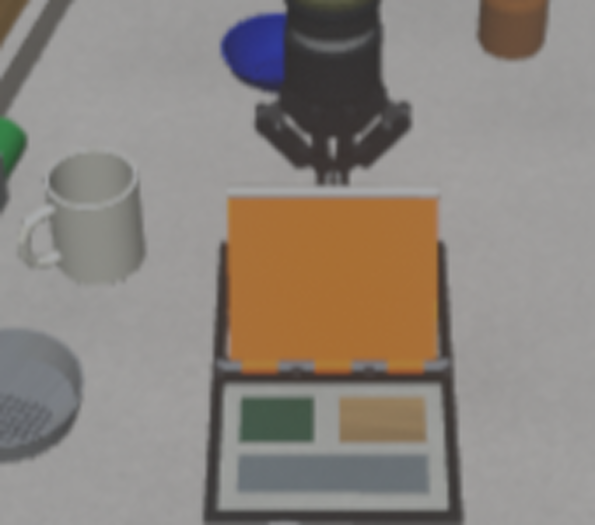

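The leaf is rising with the finger behind its bead and very little force. I'll continue along the arc past upright.

>>> apply_moves(plan=[[0,-0.003,0.012,0.0075,0,0,0],[0,-0.0065,0.025,0.0135,0,0,0],[0,-0.01,0.038,0.018,0,0,0],[0,-0.0135,0.052,0.0215,0,0,0],[0,-0.017,0.066,0.0235,0,0,0],[0,-0.0205,0.08,0.0235,0,0,0],[0,-0.024,0.093,0.022,0,0,0],[0,-0.024,0.093,0.022,0,0,0]])

```text
time_s: 12.52
tcp_pos: [0.5386, 0.0101, 0.158]
ee_rot: [[-0.251, 0.968, -0.001], [0.968, 0.251, 0.0], [0.001, -0.001, -1.0]]
wrist_force: [-0.3, 1.8, -0.3]
opening: 0.004
```

```bash
python3 - <<'E'
from h import *
s=sensors.sense();print(s["time_s"],s["tcp_pos"],s["wrist_force"],s["opening"])
for n in("scene","side"):
    c=cams.capture(n);im=c["color"][110:260,190:360,::-1];cv2.imwrite(f"pics/a8{n}.png",cv2.resize(im,None,fx=3.5,fy=3.5,interpolation=cv2.INTER_CUBIC))
print(sensors.sense()["tcp_pos"])
E
```

```text
12.525 [0.53855542 0.01011054 0.15798739] [-0.32532891  1.83692909 -0.26326579] 0.004105625087908925
[0.53895255 0.00913851 0.15809278]
```

View pics/a8scene.png

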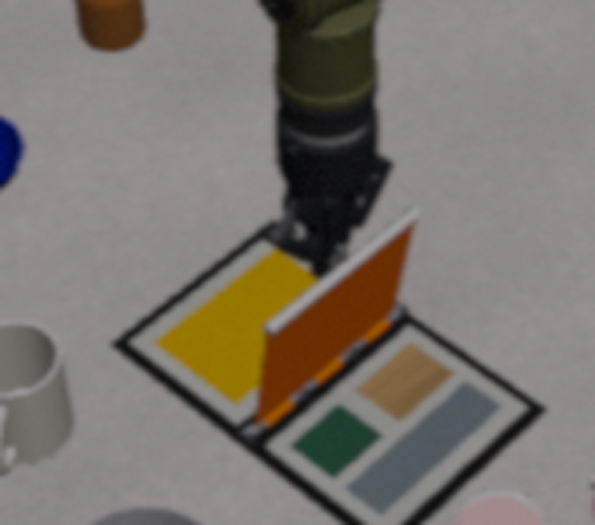

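View pics/a8side.png

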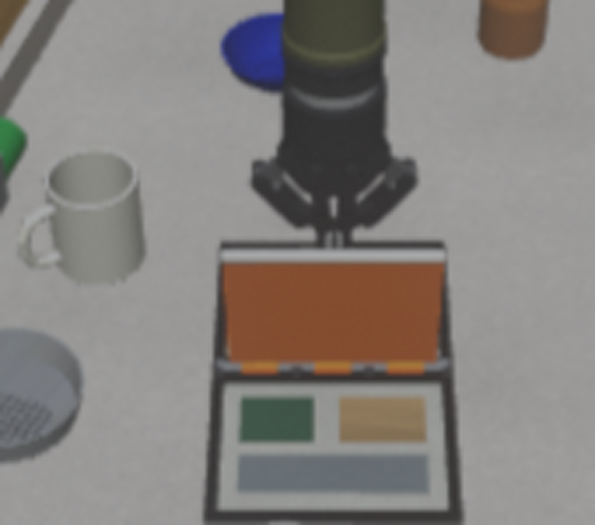

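The leaf is about upright, with the finger on its -y (blue) side. I'll continue over and down.

>>> apply_moves(plan=[[0,-0.0035,0.013,-0.0025,0,0,0],[0,-0.0065,0.0245,-0.0065,0,0,0],[0,-0.009,0.0355,-0.0115,0,0,0],[0,-0.012,0.0455,-0.0175,0,0,0],[0,-0.0145,0.055,-0.0245,0,0,0],[0,-0.0165,0.064,-0.0325,0,0,0],[0,-0.0185,0.072,-0.0415,0,0,0],[0,-0.0185,0.072,-0.0415,0,0,0]])

```text
time_s: 13.62
tcp_pos: [0.5196, 0.0814, 0.1157]
ee_rot: [[-0.251, 0.968, -0.002], [0.968, 0.251, -0.0], [0.0, -0.002, -1.0]]
wrist_force: [0.9, -0.0, -0.4]
opening: 0.001
```

```bash
python3 - <<'E'
from h import *
s=sensors.sense();print(s["time_s"],s["tcp_pos"],s["wrist_force"],s["opening"])
for n in("scene","side"):
    c=cams.capture(n);im=c["color"][110:260,190:360,::-1];cv2.imwrite(f"pics/a9{n}.png",cv2.resize(im,None,fx=3.5,fy=3.5,interpolation=cv2.INTER_CUBIC))
print(sensors.sense()["tcp_pos"])
E
```

```text
13.625 [0.51960302 0.08140891 0.11570574] [ 0.87545985 -0.02638862 -0.41741039] 0.0009370175188602503
[0.52051756 0.08094627 0.11658984]
```

View pics/a9scene.png

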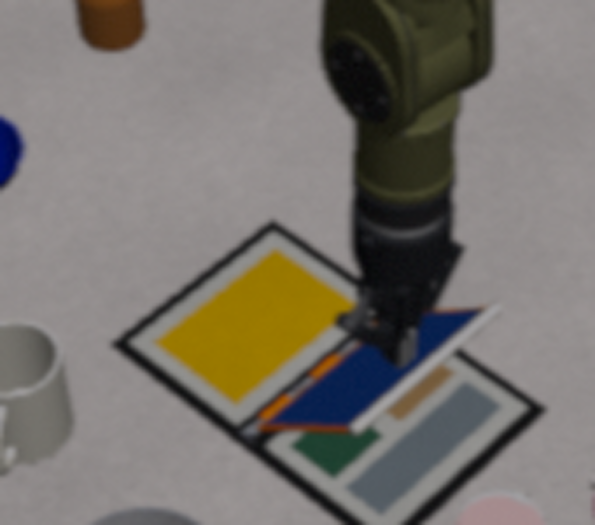

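View pics/a9side.png

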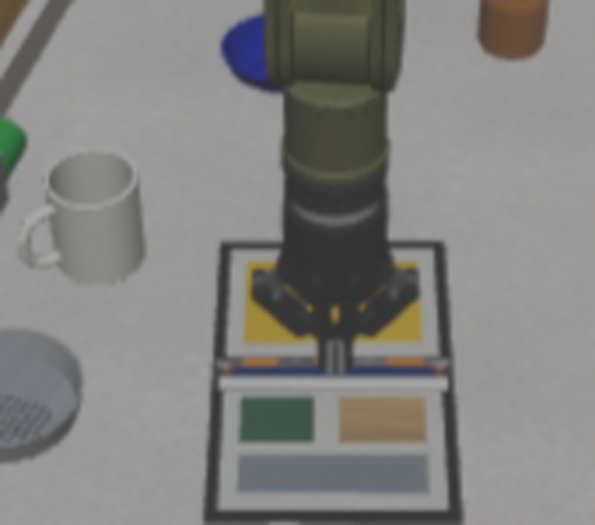

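>>> apply_moves(plan=[[0,-0.0015,0.007,-0.0095,0,0,0],[0,-0.003,0.013,-0.0195,0,0,0],[0,-0.0045,0.018,-0.03,0,0,0],[0,-0.0055,0.022,-0.041,0,0,0],[0,-0.006,0.025,-0.0525,0,0,0],[0,-0.0065,0.0265,-0.064,0,0,0],[0,-0.0065,0.027,-0.07,0,0,0],[0,-0.0065,0.027,-0.0745,0,0,0]])

```text
time_s: 14.72
tcp_pos: [0.514, 0.1079, 0.0418]
ee_rot: [[-0.25, 0.968, -0.0], [0.968, 0.25, -0.0], [-0.0, -0.0, -1.0]]
wrist_force: [-0.2, 1.0, 0.0]
opening: -0.0
```

>>> apply_moves(plan=[[0,0,0,-0.002,0,0,0],[0,0,0,-0.004,0,0,0],[0,0,0,-0.004,0,0,0]])

```text
time_s: 15.1
tcp_pos: [0.5144, 0.1079, 0.0386]
ee_rot: [[-0.25, 0.968, 0.001], [0.968, 0.25, 0.0], [-0.0, 0.001, -1.0]]
wrist_force: [0.3, -0.1, 1.6]
opening: 0.003
```

```bash
python3 - <<'E'
from h import *
s=sensors.sense();print(s["time_s"],s["tcp_pos"],s["wrist_force"],s["opening"])
for n in("scene","side"):
    c=cams.capture(n);im=c["color"][140:290,200:370,::-1];cv2.imwrite(f"pics/b1{n}.png",cv2.resize(im,None,fx=3.5,fy=3.5,interpolation=cv2.INTER_CUBIC))
print(sensors.sense()["tcp_pos"])
E
```

```text
15.1 [0.51437525 0.10792568 0.03855708] [ 0.31497807 -0.08756664  1.59128152] 0.003146002108436076
[0.51439629 0.10791111 0.03855837]
```

View pics/b1scene.png

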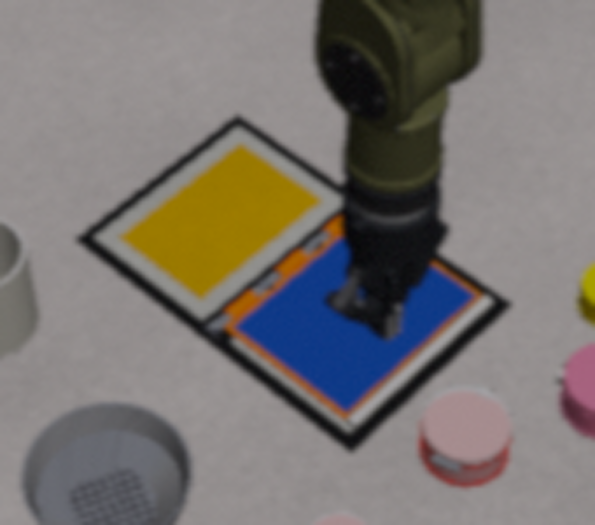

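View pics/b1side.png

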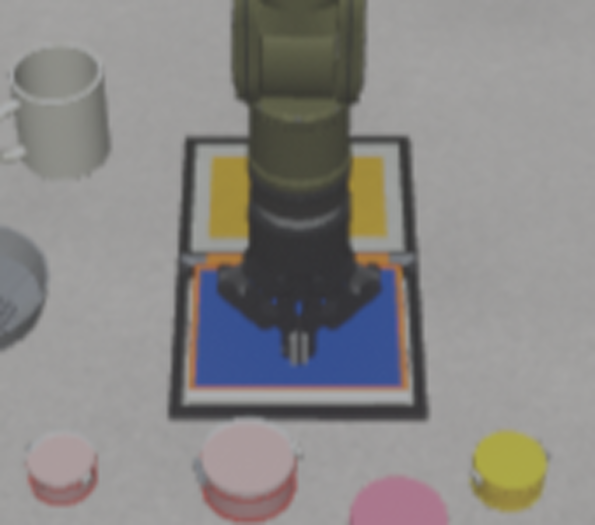

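The leaf is nearly or fully flat. I'll press gently until the force shows the stop.

>>> apply_moves(plan=[[0,0,0,-0.0015,0,0,0],[0,0,0,-0.003,0,0,0],[0,0,0,-0.003,0,0,0]])

```text
time_s: 15.58
tcp_pos: [0.5145, 0.108, 0.0381]
ee_rot: [[-0.25, 0.968, 0.002], [0.968, 0.25, 0.0], [-0.0, 0.002, -1.0]]
wrist_force: [-6.4, -1.1, 22.7]
opening: -0.0
```

It is at the stop (23 N with almost no travel). I'll lift away and check.

>>> apply_moves(plan=[[0,0,0,0.01,0,0,0],[0,0,0,0.05,0,0,0],[0,0,0,0.1,0,0,0],[0,0.005,-0.05,0.15,0,0,0],[0,0.01,-0.1,0.18,0,0,0],[0,0.015,-0.16,0.2,0,0,0],[0,0.02,-0.22,0.2,0,0,0],[0,0.02,-0.22,0.2,0,0,0]])

```text
time_s: 16.58
tcp_pos: [0.5346, -0.1159, 0.2356]
ee_rot: [[-0.244, 0.97, 0.001], [0.97, 0.244, -0.001], [-0.001, 0.001, -1.0]]
wrist_force: [0.3, 0.7, 0.4]
opening: 0.004
```

```bash
python3 - <<'E'
from h import *
s=sensors.sense();print(s["time_s"],s["tcp_pos"],s["wrist_force"],s["opening"])
fc=np.array([.541,.008]);a=np.radians(14.5);fx=np.array([np.cos(a),np.sin(a)]);fy=np.array([-fx[1],fx[0]])
for n in("scene","side"):
    c=cams.capture(n);W=cloud(c);save(c,f"b2{n}.png",1.4)
    hsv=cv2.cvtColor(c["color"],cv2.COLOR_RGB2HSV)
    q=W[...,:2]-fc;X=q@fx;Y=q@fy
    b=(abs(X)<.07)&(Y>.03)&(Y<.13)&(hsv[...,0]>105)&(hsv[...,0]<125)&(hsv[...,1]>120)
    k=np.polyfit(Y[b],W[...,2][b],1);print(n,"panel",b.sum(),"slope",k[0],"z mean",W[...,2][b].mean())
    bd=(abs(X)<.08)&(Y>.142)&(Y<.150);print("bead z",np.median(W[...,2][bd]),"board z",np.median(W[...,2][(abs(X)<.08)&(Y<-.05)&(Y>-.15)]))
    for r in cams.pinpoint(c,"box_center")[:4]:
        p=px2w(c,*r["pixel"],.020)[:2]-fc;print(np.round(r["pixel"]),round(r["score"],2),(p@fx).round(3),(p@fy).round(3))
    for k in("dish","jar","mug","sieve","spatula","tin"):
        r=cams.pinpoint(c,k)
        if r:print(k,px2w(c,*r[0]["pixel"],0).round(3),round(r[0]["score"],2))
E
```

```text
16.575 [ 0.53458128 -0.11593807  0.23562984] [0.32909031 0.70905947 0.42329575] 0.0036250332907878774
scene panel 1336 slope -0.0006592529645549869 z mean 0.013810196529033753
bead z 0.012700243944349958 board z 0.45061254734056644
[329. 262.] 0.71 0.036 0.208
[296. 298.] 0.71 0.18 0.217
[370. 252.] 0.7 -0.065 0.271
[370. 221.] 0.53 -0.152 0.204
dish [ 0.692 -0.369  0.   ] 0.88
jar [ 0.479 -0.483  0.   ] 0.58
mug [ 0.776 -0.08   0.   ] 0.78
sieve [0.78  0.133 0.   ] 0.89
spatula [0.437 0.519 0.   ] 0.59
tin [0.634 0.421 0.   ] 0.59
side panel 1356 slope 0.0009023367013711225 z mean 0.01190108328205219
bead z 0.011629288878290532 board z 0.41123143874093254
[270. 275.] 0.87 0.037 0.225
[313. 290.] 0.87 -0.07 0.272
[216. 275.] 0.72 0.177 0.223
dish [ 0.699 -0.369  0.   ] 0.77
jar [ 0.475 -0.477  0.   ] 0.57
mug [ 0.762 -0.093  0.   ] 0.94
sieve [0.779 0.135 0.   ] 0.56
spatula [0.425 0.526 0.   ] 0.87
tin [0.64  0.425 0.   ] 0.82
```

View pics/b2scene.png

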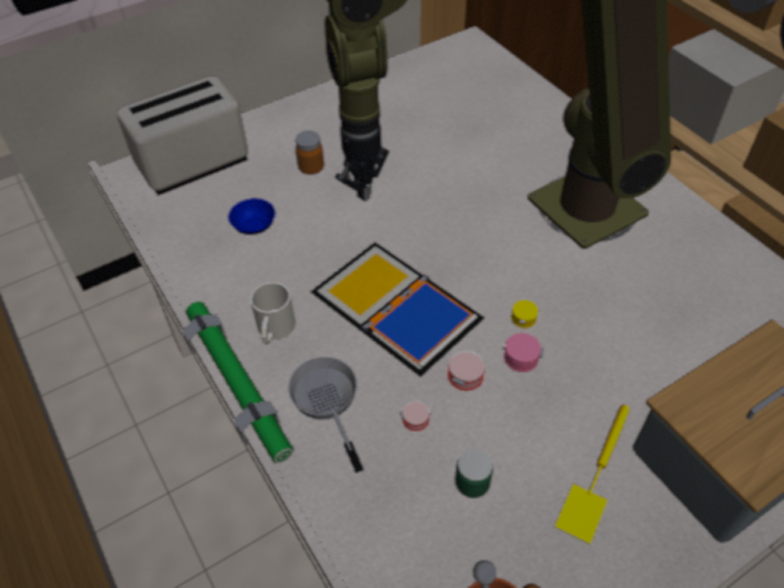

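View pics/b2side.png

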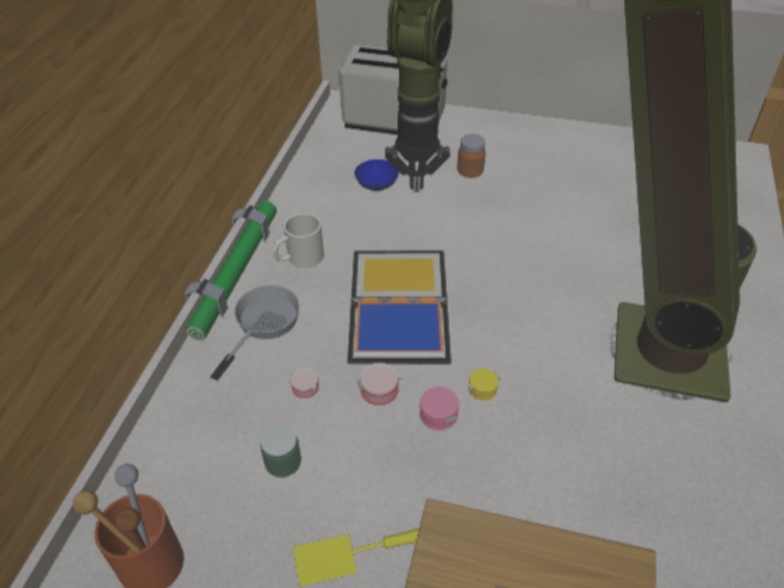

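The blue panel is flat (slope under 0.001). The box stands on the shelf in both views (scene pixel 466,371 in the enlarged picture), nothing else has moved, and the arm is free in the air. I'm handing in.

```bash
python3 - <<'E'
from h import *
print(workorder.hand_in())
E
```

```text
the job is handed in; nothing more can be done
None
```

The job is done and handed in at about 17 s of the 64 s allowed. I pushed the larger clear, red-banded box off the page with the half-open fingers. Then I pushed the leaf up and over its spine with the shut fingers, onto its stop.

**Last checks:**
- **Leaf:** the panel slope is under 0.001 rad in both cameras, with its surface 12–14 mm above the shelf. I pressed it onto the stop with 23 N, harder than needed but brief and under the limits.
- **Box:** it stands off the folder, centre 208 mm (scene) or 225 mm (side) from the spine, where 195 mm is needed to clear. Its top is at 38–40 mm, which fits standing on the shelf. I judged that it stands upright from the pictures, because my plane fit of the lid mixed in points from the side wall and its tilt values were useless.
- **Other things:** the dish, jar, mug, sieve, spatula and tin are where they were, within the networks' scatter of about 1–2 cm, and look unmoved in the pictures.
- **Robot:** it touches nothing; the wrist force is below 1 N.

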